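# Lock the bayonet probe insert into the dry-well calibrator

### The job

Take the probe insert out of its rest ring, lower it nose first into the round collar on top of the dry-well calibrator, feel for the slots with its two lugs, push it in against the spring and twist it clockwise (seen from above) to the stop, so that it stays locked in when you let go. Press and twist gently, as the collar is easily damaged, and leave the meter, the brass sleeve and the beaker where they are.

Things in the scene. Friction and masses are not known exactly. Their poses are not given: they have to be found in the camera images.
- insert_center (a point): Centre (half-way up, on the axis) of the loose probe insert, 91 mm tall, 0.15 to 0.31 kg, upright, z up. Underside 45.5 mm below this point. Shaft 32 mm in diameter up to 46 mm from the underside, the lowest 3.5 mm tapering to 25 mm; then a round flange 52 mm in diameter, 46 to 51 mm; then the grip plate, 51 to 91 mm. A half turn about z gives the same insert.
- insert_grip (a point): Centre of the insert's handle, 25.5 mm above insert_center: a black upright plate, 56 mm long along x, 14 mm thick along y, 40 mm high. Grip it across y. It is in line with the lugs.
- insert_lugs (a point): On the insert's axis, half-way up its two steel lugs, 26 mm below insert_center. The lugs point to its own +x and -x, 48 mm over both, each 9 mm wide and 7 mm high (16 to 23 mm above the underside).
- rest: Black plastic ring fixed on the bench, 62 mm outside, 36 mm inside diameter, 13 mm high, origin at the centre of its underside. The insert's nose stands loosely in it; lift it straight up.
- well: The dry-well calibrator: fixed grey box 180 mm (its x) by 150 mm (its y), 130 mm high, with a round metal bayonet collar on the middle of its top, 84 mm in diameter, 40 mm high. Origin at the centre of the box's underside on the bench, z up.
- port (a point): On the collar's vertical axis, level with the top of its lip, 168 mm above the bench (the outer rim, 72 mm inside diameter, stands 2 mm higher). Axes as the calibrator's box, not the collar's. The lip is 8 mm thick, its round bore 34.4 mm in diameter, with two opposite slots for the lugs, 11.7 mm wide, reaching to 26 mm from the axis.
- slots (a point): Same point as port. The collar is clamped so that the line of its slots lies anywhere within 0.36 rad (21 degrees) either side of this point's x axis; that angle is not measured: find it by feel, or by eye. The lugs pass within about 0.05 rad. With the lugs on the lip beside the slots, insert_center is 29.5 mm above port. Over 45 N between insert and calibrator damages the collar.
- seat (a point): On the collar's axis, 14.5 mm above port: where insert_center rests when locked. The slotted insert meets a spring 6 mm above this (5 N, rising 0.4 N per mm); below this level the lugs are under the lip and can turn; hard bottom 5 mm below it. From the slots the insert turns clockwise, seen from above, to a hard stop 0.49 to 0.77 rad (28 to 44 degrees) on (adjustable, not measured; 0.2 N m felt there is plenty); not the other way.
- interlock (a joint): Hidden spring-returned tongue inside the collar (very light, 0.02 N m), pushed by a lug over the last 15 degrees of the twist: 0 rad when free, 0.20 to 0.27 rad with the insert at the stop (the fit has some play).
- meter: Bystander: black handheld thermometer lying flat, 82 x 170 x 32 mm, origin at the centre of its underside, long along its y.
- sleeve: Bystander: brass sleeve without lugs, standing, 42 mm in diameter at the top, 62 mm tall, origin at the centre of its underside.
- beaker: Bystander: open steel beaker, 70 mm in diameter, 85 mm tall, origin at the centre of its underside.

How it is judged (in metres and radians):
On the way, in this order (a step that is already met when the one before it is completed fails the run):
1. the lugs have dropped into the collar's slots (z of insert_center in the frame of port below 0.0255 m and x of insert_center in the frame of port between -0.005 and 0.005 m and y of insert_center in the frame of port between -0.005 and 0.005 m), for 0.1 s.
2. the insert is pushed in and twisted clockwise to the stop (value of joint interlock above 0.14 rad and z of insert_center in the frame of port below 0.017 m and x of insert_center in the frame of port between -0.005 and 0.005 m and y of insert_center in the frame of port between -0.005 and 0.005 m), for 0.2 s.
At the end, for the whole second after the job is handed in: The insert is locked in the collar, released and at rest: its centre within 5 mm of the collar axis in x and in y and 6 to 17 mm above the lip's top, upright within 0.1 rad, twisted to within about 0.12 rad of the stop (interlock above 0.14 rad), held down by its lugs (all of step 2 and z of insert_center in the frame of port above 0.006 m and angle between insert_center's own z axis and vertical below 0.1 rad and linear speed of insert below 0.02 m/s and angular speed of insert below 0.1 rad/s); the robot touches nothing.
It fails at once if more than 45 N between the insert and the calibrator or its collar (contact force between insert and well above 45 N).
It fails at once if the robot presses on the calibrator with more than 10 N (contact force between any of the fingers, the arm and well above 10 N).
It fails at once if the meter is moved more than 20 mm (distance of meter from where it was at the start of the episode above 0.02 m).
It fails at once if the sleeve is moved more than 20 mm (distance of sleeve from where it was at the start of the episode above 0.02 m).
It fails at once if the beaker is moved more than 20 mm (distance of beaker from where it was at the start of the episode above 0.02 m).
It also fails if it takes over 64 s, if anything falls off the work surface, if the arm or the gripper's body presses on something with over 40 N, if the wrist force passes 120 N, or if a joint passes its speed limit or range.

### The arm

A 6-joint arm with a two-finger parallel gripper is mounted at the origin on the work surface. World frame = base frame: x ahead of the robot, y to its left, z up, the work surface at z = 0. Lengths are in mm, angles in rad, forces in N, time in s.
With the tool pointing down it reaches from about 300 to 775 mm from the base axis. Payload 14.6 kg.
Tool frame: the origin (TCP) lies midway between the tips of the shut fingers; the grasp point (between the pads) lies manip.tcp_to_grasp behind it (manip.tcp_to_grasp is the distance from the TCP to the grasp point, in mm); x points along the fingers, z is the direction in which the jaws open and shut, and the axes are right-handed (so a half turn about x gives the same grasp; the last joint's range is limited). The gripper opens to 94 mm and grips with 3 to 60 N. Pads are 16 mm wide; open, the fingers measure 119 mm over their backs; the gripper's body (75 mm by 177 mm) begins 78 mm behind the grasp point.
Start: joints at [1.048, 0.3, 1.521, -0, 1.321, -0.067], TCP at [242.095, 493.841, 205.446] pointing down, gripper open.
Joint ranges: [-3.03, 3.03], [-0.79, 2.21], [0.23, 2.52], [-1.04, 4.18], [0, 3.07], [-2.55, 2.55]. Speed limits (rad/s): [2.22, 2.22, 2.57, 3.14, 3.14, 3.14].

### API

Orientations are given as [roll, pitch, yaw] about the fixed x, y, z axes, in that order (R = Rz(yaw) Ry(pitch) Rx(roll)).
In Python, from cell import manip gives the robot as it stands.
- The arm moves only by the shell command python3 -m jog 'ROWS' [FORCE]. ROWS is JSON, a list of rows, each an object of numbers: "grip": the opening, from 0 (shut) to 1 (fully open); "tx", "ty", "tz": the shift along the tool's x, y, z in units of 40 mm (1.0 is 40 mm); "turn": the turn about the tool's x in units of 6 degrees (1.0 is 6 degrees). In form: [{"grip": .., "tx": .., "ty": .., "tz": .., "turn": ..}, ...]. A call has 1 to 12 rows; each row is the pose to reach, as a shift and turn from the pose commanded when the call began, along the tool's axes at that moment; what a row does not reach only later rows make up. A row lasts 1/12 s, in which the tool goes at most 41.7 mm and 7.16 degrees, less where a joint would pass 70% of its speed; a pose out of reach is approached as far as the arm can. A call with a gripper value outside its range is refused whole. The fingers move at their own pace and stop on an object; FORCE is the grip in N (left out, the last holds). Time passes only in rows, so rows that repeat a pose let the fingers close. It gives the time, the measured TCP pose, the force and the opening at its end, in the units of the state.
- manip.read_state(): the state, without advancing time (a new reading comes with each control period).
- manip.camera(name): name is "scene" or "top"; returns a dict with "image" (384x512x3 uint8, red, green, blue), "fx", "fy", "cx", "cy" (pixels), "eye" and "attitude" of the camera in the world. Camera axes: x right, y up, looking along -z (the intrinsics and any distortion apply to the point x, -y, -z); pixel columns grow to the right and rows downward; lengths in mm; the calibration is good to about 2 mm. A picture is of the moment at which its call begins. There is no depth.
- manip.sign_off(): hands the job in, once; it reports no verdict.
The state is a dict: "clock": time; "joints": joint angles; "qd": joint speeds; "effort": joint torques, N m; "eef_pos": TCP position; "eef_rot": TCP orientation; "wrist_force": force on the tool from outside, world axes, zero at the start; "moment": the same for the moment, N m; "finger_gap": finger opening in mm.
Only numpy, scipy, OpenCV 4.12 (cv2) and the standard library are available. Lean on these libraries where they do the work, as an engineer would, in place of code of your own. Each camera call takes 0.05 s, during which the arm holds its last target. There are 200 camera calls.

## Working session

There is one attempt and no reset: what is moved stays moved. The work goes in short steps, Python scripts to look and compute and a shell command to move; the robot and the scene stay as the last step left them, time stands still between calls to the robot, and variables do not carry over. Pictures are saved under pics/ and viewed, about 8 in all and at most 12, crops included, and the job is handed in when it is done.

```bash
mkdir -p pics; python3 - <<'E'
from cell import manip
import cv2,numpy as np
print(manip.read_state(), manip.tcp_to_grasp)
for n in("scene","top"):
    c=manip.camera(n); cv2.imwrite(f"pics/{n}0.png",c["image"][:,:,::-1]); print(n,{k:v for k,v in c.items() if k!="image"})
E
ls
```

```text
{'clock': 0.0, 'joints': array([ 1.04841076e+00,  3.00524200e-01,  1.52155748e+00, -1.07603926e-05,
        1.32068248e+00, -6.66062636e-02]), 'qd': array([ 0.00117743,  0.00020809, -0.00023029, -0.0006108 ,  0.00020505,
        0.00014107]), 'effort': array([-9.36757569e-04, -5.31808090e+01, -3.52743566e+01,  7.07876240e-02,
        2.44035391e-02, -1.32166692e-04]), 'eef_pos': array([241.97267811, 493.63423807, 204.86718251]), 'eef_rot': array([ 3.08388278,  1.56962477, -2.08428283]), 'wrist_force': array([-0.96797482,  0.25496138,  0.328007  ]), 'moment': array([ 0.05554308, -0.00615576,  0.02490415]), 'finger_gap': 94.0239698962511} 18.8
scene {'fx': 396.69809829644663, 'fy': 396.69809829644663, 'cx': 252.25800066377724, 'cy': 200.1384352618675, 'eye': array([1241.92505883,  -39.54106503,  632.72012583]), 'attitude': array([ 0.93892226, -0.01081441,  1.66735801])}
top {'fx': 353.71334656501597, 'fy': 353.71334656501597, 'cx': 258.80514377619534, 'cy': 193.06982152743387, 'eye': array([ 521.05034323,  -74.01218419, 1089.720998  ]), 'attitude': array([ 0.09203672,  0.00469764, -1.5973892 ])}
pics
```

View pics/scene0.png

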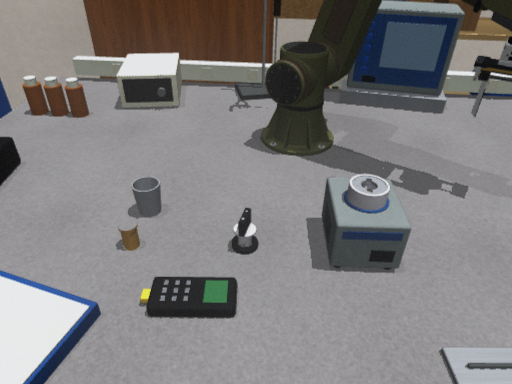

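View pics/top0.png

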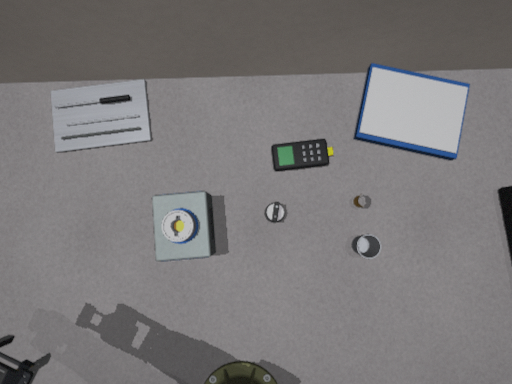

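The scene view shows the insert at about (245,232) and the collar at (369,190). In the top view the insert is at (276,212) and the collar at (180,226). I'll zoom in on both.

```bash
cat > h.py <<'E'
import numpy as np,cv2
from scipy.spatial.transform import Rotation as R
def ray(c,u,v):
    d=np.array([(u-c["cx"])/c["fx"],-(v-c["cy"])/c["fy"],-1.])
    return R.from_euler("xyz",c["attitude"]).apply(d)
def at_z(c,u,v,z):
    d=ray(c,u,v); return c["eye"]+d*(z-c["eye"][2])/d[2]
def proj(c,p):
    q=R.from_euler("xyz",c["attitude"]).inv().apply(np.atleast_2d(p)-c["eye"])
    return np.c_[c["cx"]-c["fx"]*q[:,0]/q[:,2], c["cy"]+c["fy"]*q[:,1]/q[:,2]]
def crop(c,u,v,w,h,s):
    im=c["image"][v:v+h,u:u+w,::-1]
    return cv2.resize(im,None,fx=s,fy=s,interpolation=cv2.INTER_CUBIC)
E
python3 - <<'E'
from cell import manip
from h import *
S=manip.camera("scene");T=manip.camera("top")
for n,c,l in(("top",T,[(276,212,z) for z in(91,51)]+[(180,226,170)]),):
    for u,v,z in l: print(n,z,at_z(c,u,v,z))
a=np.hstack([crop(T,250,188,50,50,8),crop(T,155,201,50,50,8)])
b=np.hstack([crop(S,220,203,50,25,8),crop(S,344,173,50,25,8)])
cv2.imwrite("pics/crop1.png",np.vstack([a,b]))
E
```

```text
top 91 [ 558.40241078 -118.83648452   91.        ]
top 51 [ 559.89840686 -120.63175269   51.        ]
top 170 [525.86505846 134.49734435 170.        ]
```

View pics/crop1.png

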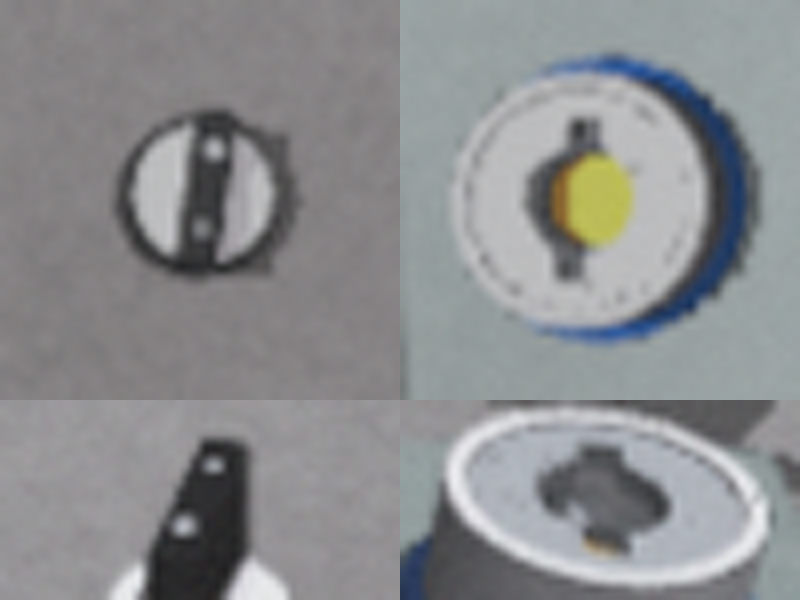

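The crop gives good detail. In the top view the slot centres are near (582,135) and (569,263), the rim centre is near (581,199), and the plate screws are at (214,150) and (202,229). I'll convert these to positions.

```bash
python3 - <<'E'
from cell import manip
from h import *
from scipy.optimize import least_squares
S=manip.camera("scene");T=manip.camera("top")
t1=lambda x,y:(250+(x+.5)/8-.5,188+(y+.5)/8-.5)
t2=lambda x,y:(155+(x-400+.5)/8-.5,201+(y+.5)/8-.5)
s1=lambda x,y:(220+(x+.5)/8-.5,203+(y-400+.5)/8-.5)
s2=lambda x,y:(344+(x-400+.5)/8-.5,173+(y-400+.5)/8-.5)
def line(c,f,a,b,z):
    p,q=at_z(c,*f(*a),z),at_z(c,*f(*b),z); d=p-q
    print(((p+q)/2).round(1), np.degrees(np.arctan2(d[1],d[0])).round(2), np.hypot(*d[:2]).round(1))
print("slots top");line(T,t2,(582,135),(569,263),167);line(T,t2,(584,117),(568,280),168)
print("slots scene");line(S,s2,(600,447),(607,552),168);line(S,s2,(601,453),(607,540),168)
print("rim top",[at_z(T,*t2(*p),170).round(1)[:2] for p in((452,200),(710,200),(581,70),(581,328))])
print("rim scene",[at_z(S,*s2(*p),170).round(1)[:2] for p in((446,470),(770,515),(570,408),(640,585))])
print("insert");line(T,t1,(214,150),(202,229),91);line(T,t1,(214,112),(198,268),91)
# flange circle from top
print([at_z(T,*t1(*p),51).round(1)[:2] for p in((130,195),(277,195))])
# rest outer
print("rest",[at_z(T,*t1(*p),13).round(1)[:2] for p in((118,195),)])
print("screws scene",at_z(S,*s1(215,465),0),at_z(S,*s1(185,525),0),S["eye"])
# box edges in top image (z=130) : corners
for p in((153,193),(208,191),(212,258),(155,261)): print(at_z(T,*p,130).round(1)[:2])
E
```

```text
slots top
[527.6 144.3 167. ] -6.14 41.6
[527.8 143.9 168. ] -5.94 52.9
slots scene
[527.9 143.3 168. ] 174.19 50.5
[526.6 143.6 168. ] 174.25 41.9
rim top [array([528.3, 183.6]), array([526.1, 100. ]), array([569.3, 141.6]), array([486.1, 142. ])]
rim scene [array([522. , 102.7]), array([534. , 184.8]), array([486.9, 139.6]), array([569.9, 146.2])]
insert
[ 560.6 -117.7   91. ] -10.41 28.2
[ 560.5 -117.    91. ] -7.62 55.3
[array([560.9, -90.8]), array([ 559.4, -144.6])]
rest [array([562.5, -86.8])]
screws scene [ 428.85259277 -126.65792455    0.        ] [ 460.85668648 -132.76049846    0.        ] [1241.92505883  -39.54106503  632.72012583]
[617.7 216.7]
[619.1  66.5]
[438.3  58.2]
[434.4 211.2]
```

```bash
cat >> h.py <<'E'
def go(m,xyz,zang):
    "rows' shift (units) and turn to bring TCP to xyz, tool z at world angle zang (deg, mod 180)"
    s=m.read_state(); M=R.from_euler("xyz",s["eef_rot"]).as_matrix()
    za=np.degrees(np.arctan2(M[1,2],M[0,2])); d=M.T@(np.array(xyz)-s["eef_pos"])/40
    # tool x down: positive turn = clockwise from above
    t=[(za-zang+k)/6 for k in(-180,0,180)]
    print("t",s["clock"],"pos",s["eef_pos"].round(1),"zang",za.round(2),"tilt",M[:,0].round(4),"q",s["joints"].round(3))
    print("shift",d.round(3),"turn",np.round(t,2),"F",s["wrist_force"].round(1),"M",s["moment"].round(3),"gap",round(s["finger_gap"],1))
E
python3 - <<'E'
from cell import manip
from h import *
go(manip,[560.2,-117.4,180],80.5)
go(manip,[527.5,143,260],84)
E
```

```text
t 0.3 pos [242.  493.8 205.3] zang 63.89 tilt [-2.e-04 -3.e-04 -1.e+00] q [ 1.048  0.3    1.521  0.     1.321 -0.067]
shift [  0.635 -13.867 -10.219] turn [-32.77  -2.77  27.23] F [-0.6  0.4 -0.7] M [-0.029 -0.034 -0.025] gap 94.2
t 0.3 pos [242.  493.8 205.3] zang 63.89 tilt [-2.e-04 -3.e-04 -1.e+00] q [ 1.048  0.3    1.521  0.     1.321 -0.067]
shift [ -1.367 -10.268  -4.734] turn [-33.35  -3.35  26.65] F [-0.6  0.4 -0.7] M [-0.029 -0.034 -0.025] gap 94.2
```

```bash
python3 -m jog '[{"grip":1,"tx":-1},{"grip":1,"tx":-2,"ty":-0.3},{"grip":1,"tx":-2.3,"ty":-1,"tz":-0.5,"turn":-1},{"grip":1,"tx":-2.3,"ty":-13.87,"tz":-10.22,"turn":-2.77},{"grip":1,"tx":-2.3,"ty":-13.87,"tz":-10.22,"turn":-2.77},{"grip":1,"tx":-2.3,"ty":-13.87,"tz":-10.22,"turn":-2.77},{"grip":1,"tx":-2.3,"ty":-13.87,"tz":-10.22,"turn":-2.77},{"grip":1,"tx":-2.3,"ty":-13.87,"tz":-10.22,"turn":-2.77},{"grip":1,"tx":-2.3,"ty":-13.87,"tz":-10.22,"turn":-2.77},{"grip":1,"tx":-2.3,"ty":-13.87,"tz":-10.22,"turn":-2.77},{"grip":1,"tx":-2.3,"ty":-13.87,"tz":-10.22,"turn":-2.77},{"grip":1,"tx":-2.3,"ty":-13.87,"tz":-10.22,"turn":-2.77}]' 20
python3 - <<'E'
from cell import manip
from h import *
go(manip,[560.2,-117.4,180],80.5)
E
```

```text
t 0.3 pos [242.  493.8 205.3] zang 63.89 tilt [-2.e-04 -3.e-04 -1.e+00] q [ 1.048  0.3    1.521  0.     1.321 -0.067]
shift [  0.635 -13.867 -10.219] turn [-32.77  -2.77  27.23] F [-0.6  0.4 -0.7] M [-0.029 -0.034 -0.025] gap 94.2$[0]: bad value
```

```bash
python3 -m jog '[{"grip":1.0,"tx":-1.0,"ty":0.0,"tz":0.0,"turn":0.0},{"grip":1.0,"tx":-2.0,"ty":-0.3,"tz":0.0,"turn":0.0},{"grip":1.0,"tx":-2.3,"ty":-1.0,"tz":-0.5,"turn":-1.0},{"grip":1.0,"tx":-2.3,"ty":-13.87,"tz":-10.22,"turn":-2.77},{"grip":1.0,"tx":-2.3,"ty":-13.87,"tz":-10.22,"turn":-2.77},{"grip":1.0,"tx":-2.3,"ty":-13.87,"tz":-10.22,"turn":-2.77},{"grip":1.0,"tx":-2.3,"ty":-13.87,"tz":-10.22,"turn":-2.77},{"grip":1.0,"tx":-2.3,"ty":-13.87,"tz":-10.22,"turn":-2.77},{"grip":1.0,"tx":-2.3,"ty":-13.87,"tz":-10.22,"turn":-2.77},{"grip":1.0,"tx":-2.3,"ty":-13.87,"tz":-10.22,"turn":-2.77},{"grip":1.0,"tx":-2.3,"ty":-13.87,"tz":-10.22,"turn":-2.77},{"grip":1.0,"tx":-2.3,"ty":-13.87,"tz":-10.22,"turn":-2.77}]' 20
python3 - <<'E'
from cell import manip
from h import *
go(manip,[560.2,-117.4,180],80.5)
E
```

```text
clock: 1.3
eef_pos: [437.6, 124.1, 297.7]
eef_rot: [-1.203, 1.57, 0.202]
wrist_force: [1.0, 0.3, 0.3]
finger_gap: 94.1
t 1.3 pos [437.6 124.1 297.7] zang 80.51 tilt [ 6.e-04  1.e-04 -1.e+00] q [ 0.196  0.025  1.627  0.     1.489 -1.209]
shift [ 2.943 -4.017 -5.451] turn [-30.   0.  30.] F [1.  0.3 0.3] M [ 0.043 -0.039  0.02 ] gap 94.1
```

```bash
python3 -m jog '[{"grip":1.0,"tx":0.0,"ty":-4.0,"tz":-5.4,"turn":0.0},{"grip":1.0,"tx":0.0,"ty":-4.0,"tz":-5.4,"turn":0.0},{"grip":1.0,"tx":0.0,"ty":-4.0,"tz":-5.4,"turn":0.0},{"grip":1.0,"tx":1.5,"ty":-4.0,"tz":-5.45,"turn":0.0},{"grip":1.0,"tx":2.9,"ty":-4.02,"tz":-5.45,"turn":0.0},{"grip":1.0,"tx":2.9,"ty":-4.02,"tz":-5.45,"turn":0.0},{"grip":1.0,"tx":2.9,"ty":-4.02,"tz":-5.45,"turn":0.0},{"grip":1.0,"tx":2.9,"ty":-4.02,"tz":-5.45,"turn":0.0},{"grip":1.0,"tx":2.9,"ty":-4.02,"tz":-5.45,"turn":0.0},{"grip":1.0,"tx":2.9,"ty":-4.02,"tz":-5.45,"turn":0.0},{"grip":1.0,"tx":2.9,"ty":-4.02,"tz":-5.45,"turn":0.0}]' 20
python3 - <<'E'
from cell import manip
from h import *
go(manip,[560.2,-117.4,58],80.5)
S=manip.camera("scene")
cv2.imwrite("pics/above.png",crop(S,190,120,110,140,4))
E
```

```text
clock: 2.22
eef_pos: [560.0, -114.8, 182.5]
eef_rot: [-1.538, 1.57, -0.132]
wrist_force: [-0.3, 0.9, 0.7]
finger_gap: 93.8
t 2.2167 pos [ 560.  -114.8  182.5] zang 80.52 tilt [ 1.2e-03 -2.0e-04 -1.0e+00] q [-0.266  0.366  1.488  0.     1.287 -1.672]
shift [ 3.113 -0.012 -0.063] turn [-30.   0.  30.] F [-0.3  0.9  0.7] M [-0.009 -0.003  0.043] gap 93.8
```

View pics/above.png

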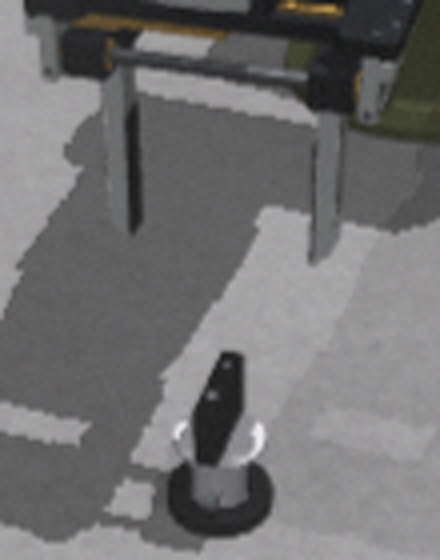

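The open fingers straddle the plate evenly (tips at about (130,232) and (318,262), plate at (220,400)). I'll descend and grip.

```bash
python3 -m jog '[{"grip":1.0,"tx":1.0,"ty":0.0,"tz":-0.06,"turn":0.0},{"grip":1.0,"tx":2.0,"ty":0.0,"tz":-0.06,"turn":0.0},{"grip":1.0,"tx":2.7,"ty":-0.01,"tz":-0.06,"turn":0.0},{"grip":1.0,"tx":3.1,"ty":-0.01,"tz":-0.06,"turn":0.0},{"grip":1.0,"tx":3.1,"ty":-0.01,"tz":-0.06,"turn":0.0},{"grip":0.3,"tx":3.1,"ty":-0.01,"tz":-0.06,"turn":0.0},{"grip":0.3,"tx":3.1,"ty":-0.01,"tz":-0.06,"turn":0.0},{"grip":0.3,"tx":3.1,"ty":-0.01,"tz":-0.06,"turn":0.0},{"grip":0.0,"tx":3.1,"ty":-0.01,"tz":-0.06,"turn":0.0},{"grip":0.0,"tx":3.1,"ty":-0.01,"tz":-0.06,"turn":0.0},{"grip":0.0,"tx":3.1,"ty":-0.01,"tz":-0.06,"turn":0.0},{"grip":0.0,"tx":3.1,"ty":-0.01,"tz":-0.06,"turn":0.0}]' 30
python3 - <<'E'
from cell import manip
from h import *
go(manip,[560.2,-117.4,58],80.5)
E
```

```text
clock: 3.27
eef_pos: [559.9, -117.9, 57.8]
eef_rot: [-1.728, 1.57, -0.323]
wrist_force: [-0.3, -0.3, -0.9]
finger_gap: 50.4
t 3.2667 pos [ 559.9 -117.9   57.8] zang 80.5 tilt [ 4.e-04 -1.e-04 -1.e+00] q [-0.271  0.509  1.596 -0.     1.036 -1.677]
shift [-0.006 -0.005  0.013] turn [-30.   0.  30.] F [-0.3 -0.3 -0.9] M [ 0.041 -0.026  0.038] gap 50.4
```

Still closing; I'll let it finish.

```bash
python3 -m jog '[{"grip":0.0,"tx":0.0,"ty":0.0,"tz":0.0,"turn":0.0},{"grip":0.0,"tx":0.0,"ty":0.0,"tz":0.0,"turn":0.0},{"grip":0.0,"tx":0.0,"ty":0.0,"tz":0.0,"turn":0.0},{"grip":0.0,"tx":0.0,"ty":0.0,"tz":0.0,"turn":0.0},{"grip":0.0,"tx":0.0,"ty":0.0,"tz":0.0,"turn":0.0},{"grip":0.0,"tx":0.0,"ty":0.0,"tz":0.0,"turn":0.0},{"grip":0.0,"tx":0.0,"ty":0.0,"tz":0.0,"turn":0.0},{"grip":0.0,"tx":0.0,"ty":0.0,"tz":0.0,"turn":0.0},{"grip":0.0,"tx":0.0,"ty":0.0,"tz":0.0,"turn":0.0},{"grip":0.0,"tx":0.0,"ty":0.0,"tz":0.0,"turn":0.0}]' 30
python3 - <<'E'
from cell import manip
from h import *
go(manip,[560.2,-117.4,280],80.5)
E
```

```text
clock: 4.1
eef_pos: [559.8, -117.8, 57.4]
eef_rot: [0.949, 1.571, 2.354]
wrist_force: [0.6, -0.1, -1.4]
finger_gap: 13.8
t 4.1 pos [ 559.8 -117.8   57.4] zang 80.5 tilt [-0.  0. -1.] q [-0.271  0.51   1.597  0.     1.036 -1.677]
shift [-5.565 -0.007  0.012] turn [-30.   0.  30.] F [ 0.6 -0.1 -1.4] M [ 0.01  -0.065  0.048] gap 13.8
```

```bash
python3 -m jog '[{"grip":0.0,"tx":-0.3,"ty":0.0,"tz":0.0,"turn":0.0},{"grip":0.0,"tx":-0.8,"ty":0.0,"tz":0.0,"turn":0.0},{"grip":0.0,"tx":-1.5,"ty":0.0,"tz":0.0,"turn":0.0},{"grip":0.0,"tx":-2.3,"ty":0.0,"tz":0.0,"turn":0.0},{"grip":0.0,"tx":-3.1,"ty":0.0,"tz":0.0,"turn":0.0},{"grip":0.0,"tx":-3.9,"ty":0.0,"tz":0.0,"turn":0.0},{"grip":0.0,"tx":-4.6,"ty":0.0,"tz":0.0,"turn":0.0},{"grip":0.0,"tx":-5.2,"ty":0.0,"tz":0.0,"turn":0.0},{"grip":0.0,"tx":-5.5,"ty":0.0,"tz":0.0,"turn":0.0},{"grip":0.0,"tx":-5.5,"ty":0.0,"tz":0.0,"turn":0.0}]' 30
python3 - <<'E'
from cell import manip
from h import *
go(manip,[527.5,143,260],84)
E
```

```text
clock: 4.93
eef_pos: [560.3, -118.0, 281.2]
eef_rot: [-1.688, 1.566, -0.282]
wrist_force: [0.3, 0.1, -2.6]
finger_gap: 13.6
t 4.9333 pos [ 560.3 -118.   281.2] zang 80.51 tilt [ 0.0049 -0.0014 -1.    ] q [-0.271  0.304  1.342 -0.     1.491 -1.677]
shift [0.518 1.888 6.3  ] turn [-30.58  -0.58  29.42] F [ 0.3  0.1 -2.6] M [ 0.039  0.017 -0.025] gap 13.6
```

```bash
python3 -m jog '[{"grip":0.0,"tx":0.0,"ty":0.2,"tz":0.6,"turn":0.0},{"grip":0.0,"tx":0.0,"ty":0.4,"tz":1.4,"turn":0.0},{"grip":0.0,"tx":0.0,"ty":0.7,"tz":2.3,"turn":-0.3},{"grip":0.0,"tx":0.0,"ty":0.96,"tz":3.2,"turn":-0.58},{"grip":0.0,"tx":0.0,"ty":1.23,"tz":4.1,"turn":-0.58},{"grip":0.0,"tx":0.0,"ty":1.5,"tz":5.0,"turn":-0.58},{"grip":0.0,"tx":0.0,"ty":1.74,"tz":5.8,"turn":-0.58},{"grip":0.0,"tx":0.2,"ty":1.89,"tz":6.3,"turn":-0.58},{"grip":0.0,"tx":0.5,"ty":1.89,"tz":6.3,"turn":-0.58},{"grip":0.0,"tx":0.5,"ty":1.89,"tz":6.3,"turn":-0.58},{"grip":0.0,"tx":0.5,"ty":1.89,"tz":6.3,"turn":-0.58},{"grip":0.0,"tx":0.5,"ty":1.89,"tz":6.3,"turn":-0.58}]' 30
python3 - <<'E'
from cell import manip
from h import *
go(manip,[527.5,143,240],84)
S=manip.camera("scene");T=manip.camera("top")
a=crop(S,320,90,100,140,4); b=crop(T,130,181,90,90,4)
o=np.zeros((560,760,3),np.uint8); o[:,:400]=a; o[:360,400:]=b
cv2.imwrite("pics/over.png",o)
p=manip.read_state()["eef_pos"]
for z in(-58,-34.5,-12,-7): print(z,proj(S,p+[0,0,z]))
E
```

```text
clock: 5.93
eef_pos: [526.9, 142.6, 257.7]
eef_rot: [2.194, 1.571, -2.625]
wrist_force: [-0.5, 0.1, -3.2]
finger_gap: 13.5
t 5.9333 pos [526.9 142.6 257.7] zang 83.94 tilt [-2.e-04 -1.e-04 -1.e+00] q [ 0.197  0.256  1.456 -0.     1.43  -1.268]
shift [ 0.442 -0.014  0.012] turn [-3.001e+01 -1.000e-02  2.999e+01] F [-0.5  0.1 -3.2] M [ 0.007  0.005 -0.024] gap 13.5
-58 [[371.41457133 171.72257989]]
-34.5 [[373.59900831 161.8671932 ]]
-12 [[375.76242099 152.10666056]]
-7 [[376.25310108 149.89289012]]
```

View pics/over.png

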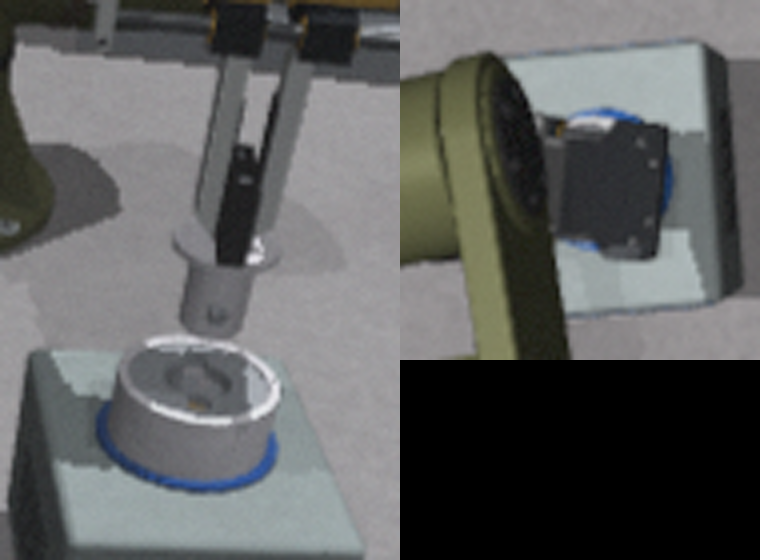

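The insert hangs upright and centred over the collar: shaft bottom near (212,335), collar bore near (200,380). I'll lower gently with force checks.

```bash
python3 -m jog '[{"grip":0.0,"tx":0.3,"ty":0.0,"tz":0.0,"turn":0.0},{"grip":0.0,"tx":0.6,"ty":0.0,"tz":0.0,"turn":0.0},{"grip":0.0,"tx":0.75,"ty":0.0,"tz":0.0,"turn":0.0},{"grip":0.0,"tx":0.82,"ty":0.0,"tz":0.0,"turn":0.0},{"grip":0.0,"tx":0.86,"ty":0.0,"tz":0.0,"turn":0.0},{"grip":0.0,"tx":0.9,"ty":0.0,"tz":0.0,"turn":0.0},{"grip":0.0,"tx":0.9,"ty":0.0,"tz":0.0,"turn":0.0}]' 30
python3 - <<'E'
from cell import manip
from h import *
go(manip,[527.5,143,212],84)
E
```

```text
clock: 6.62
eef_pos: [527.0, 143.2, 221.7]
eef_rot: [-1.265, 1.57, 0.201]
wrist_force: [-0.8, -0.1, -3.5]
finger_gap: 13.7
t 6.6167 pos [527.  143.2 221.7] zang 83.98 tilt [ 4.e-04  1.e-04 -1.e+00] q [ 0.198  0.279  1.51   0.     1.352 -1.268]
shift [ 0.244 -0.013 -0.003] turn [-30.  -0.  30.] F [-0.8 -0.1 -3.5] M [ 0.027 -0.085 -0.055] gap 13.7
```

Nose entered with no force. Continuing.

```bash
python3 -m jog '[{"grip":0.0,"tx":0.04,"ty":0.0,"tz":0.0,"turn":0.0},{"grip":0.0,"tx":0.08,"ty":0.0,"tz":0.0,"turn":0.0},{"grip":0.0,"tx":0.12,"ty":0.0,"tz":0.0,"turn":0.0},{"grip":0.0,"tx":0.16,"ty":0.0,"tz":0.0,"turn":0.0},{"grip":0.0,"tx":0.2,"ty":0.0,"tz":0.0,"turn":0.0},{"grip":0.0,"tx":0.2,"ty":0.0,"tz":0.0,"turn":0.0},{"grip":0.0,"tx":0.2,"ty":0.0,"tz":0.0,"turn":0.0}]' 30
python3 - <<'E'
from cell import manip
from h import *
go(manip,[527.5,143,204],84)
E
```

```text
clock: 7.2
eef_pos: [526.8, 143.2, 213.4]
eef_rot: [2.176, 1.571, -2.642]
wrist_force: [0.4, -0.1, -2.9]
finger_gap: 13.9
t 7.2 pos [526.8 143.2 213.4] zang 83.99 tilt [-2.e-04 -1.e-04 -1.e+00] q [ 0.198  0.285  1.522 -0.     1.335 -1.268]
shift [ 0.234 -0.017 -0.002] turn [-30.  -0.  30.] F [ 0.4 -0.1 -2.9] M [-0.014  0.02  -0.031] gap 13.9
```

```bash
python3 -m jog '[{"grip":0.0,"tx":0.03,"ty":0.0,"tz":0.0,"turn":0.0},{"grip":0.0,"tx":0.06,"ty":0.0,"tz":0.0,"turn":0.0},{"grip":0.0,"tx":0.09,"ty":0.0,"tz":0.0,"turn":0.0},{"grip":0.0,"tx":0.12,"ty":0.0,"tz":0.0,"turn":0.0},{"grip":0.0,"tx":0.13,"ty":0.0,"tz":0.0,"turn":0.0},{"grip":0.0,"tx":0.13,"ty":0.0,"tz":0.0,"turn":0.0}]' 30
python3 - <<'E'
from cell import manip
from h import *
go(manip,[527.5,143,204],84)
E
```

```text
clock: 7.7
eef_pos: [526.8, 143.2, 208.1]
eef_rot: [1.98, 1.571, -2.837]
wrist_force: [0.3, -0.8, -2.9]
finger_gap: 14.0
t 7.7 pos [526.8 143.2 208.1] zang 83.98 tilt [-3.e-04 -1.e-04 -1.e+00] q [ 0.198  0.289  1.529 -0.     1.324 -1.268]
shift [ 0.102 -0.018 -0.002] turn [-30.  -0.  30.] F [ 0.3 -0.8 -2.9] M [ 0.03  -0.018  0.031] gap 14.0
```

Free at the lip level, so the lugs may already be in the slots. Going a few mm deeper.

```bash
python3 -m jog '[{"grip":0.0,"tx":0.02,"ty":0.0,"tz":0.0,"turn":0.0},{"grip":0.0,"tx":0.04,"ty":0.0,"tz":0.0,"turn":0.0},{"grip":0.0,"tx":0.06,"ty":0.0,"tz":0.0,"turn":0.0},{"grip":0.0,"tx":0.08,"ty":0.0,"tz":0.0,"turn":0.0},{"grip":0.0,"tx":0.1,"ty":0.0,"tz":0.0,"turn":0.0},{"grip":0.0,"tx":0.1,"ty":0.0,"tz":0.0,"turn":0.0}]' 30
python3 - <<'E'
from cell import manip
from h import *
go(manip,[527.5,143,200],84)
E
```

```text
clock: 8.2
eef_pos: [526.8, 143.2, 204.1]
eef_rot: [1.853, 1.571, -2.964]
wrist_force: [-0.2, -1.1, -3.0]
finger_gap: 14.0
t 8.2 pos [526.8 143.2 204.1] zang 83.98 tilt [-2.e-04 -0.e+00 -1.e+00] q [ 0.198  0.292  1.534  0.     1.315 -1.268]
shift [ 0.102 -0.018 -0.002] turn [-30.  -0.  30.] F [-0.2 -1.1 -3. ] M [ 0.007 -0.002  0.037] gap 14.0
```

```bash
python3 -m jog '[{"grip":0.0,"tx":0.03,"ty":0.0,"tz":0.0,"turn":0.0},{"grip":0.0,"tx":0.06,"ty":0.0,"tz":0.0,"turn":0.0},{"grip":0.0,"tx":0.09,"ty":0.0,"tz":0.0,"turn":0.0},{"grip":0.0,"tx":0.12,"ty":0.0,"tz":0.0,"turn":0.0},{"grip":0.0,"tx":0.15,"ty":0.0,"tz":0.0,"turn":0.0},{"grip":0.0,"tx":0.15,"ty":0.0,"tz":0.0,"turn":0.0},{"grip":0.0,"tx":0.15,"ty":0.0,"tz":0.0,"turn":0.0}]' 30
python3 - <<'E'
from cell import manip
from h import *
go(manip,[527.5,143,193],84)
E
```

```text
clock: 8.78
eef_pos: [526.9, 143.2, 198.5]
eef_rot: [-1.372, 1.57, 0.094]
wrist_force: [-1.5, -1.0, 3.0]
finger_gap: 14.2
t 8.7833 pos [526.9 143.2 198.5] zang 83.98 tilt [ 3.e-04  0.e+00 -1.e+00] q [ 0.198  0.296  1.542 -0.     1.303 -1.268]
shift [ 0.138 -0.015 -0.003] turn [-30.  -0.  30.] F [-1.5 -1.   3. ] M [-0.079  0.403  0.018] gap 14.2
```

Spring felt at the expected height (wrist force up 6 N). Pressing to about 2 mm below the seat level.

```bash
python3 -m jog '[{"grip":0.0,"tx":0.03,"ty":0.0,"tz":0.0,"turn":0.0},{"grip":0.0,"tx":0.06,"ty":0.0,"tz":0.0,"turn":0.0},{"grip":0.0,"tx":0.09,"ty":0.0,"tz":0.0,"turn":0.0},{"grip":0.0,"tx":0.12,"ty":0.0,"tz":0.0,"turn":0.0},{"grip":0.0,"tx":0.15,"ty":0.0,"tz":0.0,"turn":0.0},{"grip":0.0,"tx":0.16,"ty":0.0,"tz":0.0,"turn":0.0},{"grip":0.0,"tx":0.16,"ty":0.0,"tz":0.0,"turn":0.0}]' 40
python3 - <<'E'
from cell import manip
from h import *
go(manip,[527.5,143,192],84)
E
```

```text
clock: 9.37
eef_pos: [526.9, 143.2, 191.9]
eef_rot: [-1.288, 1.571, 0.178]
wrist_force: [-2.0, 0.6, 5.9]
finger_gap: 13.7
t 9.3667 pos [526.9 143.2 191.9] zang 83.98 tilt [ 2.e-04  0.e+00 -1.e+00] q [ 0.198  0.302  1.55  -0.     1.289 -1.268]
shift [-0.003 -0.015 -0.003] turn [-30.  -0.  30.] F [-2.   0.6  5.9] M [-0.087  0.474 -0.022] gap 13.7
```

```bash
python3 -m jog '[{"grip":0.0,"tx":0.0,"ty":0.0,"tz":0.0,"turn":0.4},{"grip":0.0,"tx":0.0,"ty":0.0,"tz":0.0,"turn":0.8},{"grip":0.0,"tx":0.0,"ty":0.0,"tz":0.0,"turn":1.2},{"grip":0.0,"tx":0.0,"ty":0.0,"tz":0.0,"turn":1.6},{"grip":0.0,"tx":0.0,"ty":0.0,"tz":0.0,"turn":2.0},{"grip":0.0,"tx":0.0,"ty":0.0,"tz":0.0,"turn":2.4},{"grip":0.0,"tx":0.0,"ty":0.0,"tz":0.0,"turn":2.8},{"grip":0.0,"tx":0.0,"ty":0.0,"tz":0.0,"turn":3.2},{"grip":0.0,"tx":0.0,"ty":0.0,"tz":0.0,"turn":3.6},{"grip":0.0,"tx":0.0,"ty":0.0,"tz":0.0,"turn":4.0},{"grip":0.0,"tx":0.0,"ty":0.0,"tz":0.0,"turn":4.0},{"grip":0.0,"tx":0.0,"ty":0.0,"tz":0.0,"turn":4.0}]' 40
python3 - <<'E'
from cell import manip
from h import *
go(manip,[527.5,143,192],54)
E
```

```text
clock: 10.37
eef_pos: [527.2, 143.2, 192.1]
eef_rot: [-0.912, 1.57, 0.135]
wrist_force: [-0.6, -0.2, 5.0]
finger_gap: 14.0
t 10.3667 pos [527.2 143.2 192.1] zang 59.97 tilt [ 1.2e-03  2.0e-04 -1.0e+00] q [ 0.198  0.302  1.55  -0.     1.289 -0.848]
shift [ 0.003 -0.009 -0.001] turn [-29.01   0.99  30.99] F [-0.6 -0.2  5. ] M [-0.073 -0.001  0.013] gap 14.0
```

Turning freely. I'll step slowly from here, reading the moment each time.

```bash
python3 -m jog '[{"grip":0.0,"tx":0.0,"ty":0.0,"tz":0.0,"turn":0.2},{"grip":0.0,"tx":0.0,"ty":0.0,"tz":0.0,"turn":0.4},{"grip":0.0,"tx":0.0,"ty":0.0,"tz":0.0,"turn":0.6},{"grip":0.0,"tx":0.0,"ty":0.0,"tz":0.0,"turn":0.8},{"grip":0.0,"tx":0.0,"ty":0.0,"tz":0.0,"turn":0.8}]' 40
python3 - <<'E'
from cell import manip
from h import *
go(manip,[527.5,143,192],54)
E
python3 -m jog '[{"grip":0.0,"tx":0.0,"ty":0.0,"tz":0.0,"turn":0.2},{"grip":0.0,"tx":0.0,"ty":0.0,"tz":0.0,"turn":0.4},{"grip":0.0,"tx":0.0,"ty":0.0,"tz":0.0,"turn":0.5},{"grip":0.0,"tx":0.0,"ty":0.0,"tz":0.0,"turn":0.5}]' 40
python3 - <<'E'
from cell import manip
from h import *
go(manip,[527.5,143,192],54)
E
```

```text
clock: 10.78
eef_pos: [527.2, 143.2, 192.1]
eef_rot: [-0.849, 1.57, 0.113]
wrist_force: [1.3, -0.1, 5.1]
finger_gap: 13.8
t 10.7833 pos [527.2 143.2 192.1] zang 55.11 tilt [ 1.2e-03  1.0e-04 -1.0e+00] q [ 0.198  0.302  1.55  -0.     1.288 -0.764]
shift [ 0.003 -0.008 -0.001] turn [-29.82   0.18  30.18] F [ 1.3 -0.1  5.1] M [-0.088  0.084  0.01 ] gap 13.8
clock: 11.12
eef_pos: [527.3, 143.2, 192.2]
eef_rot: [-0.751, 1.569, 0.159]
wrist_force: [0.2, -1.7, 5.4]
finger_gap: 13.7
t 11.1167 pos [527.3 143.2 192.2] zang 52.14 tilt [ 1.4e-03  2.0e-04 -1.0e+00] q [ 0.198  0.302  1.55  -0.     1.288 -0.712]
shift [ 0.004 -0.008 -0.002] turn [-30.31  -0.31  29.69] F [ 0.2 -1.7  5.4] M [-0.023 -0.027 -0.022] gap 13.7
```

```bash
python3 -m jog '[{"grip":0.0,"tx":0.0,"ty":0.0,"tz":0.0,"turn":0.2},{"grip":0.0,"tx":0.0,"ty":0.0,"tz":0.0,"turn":0.4},{"grip":0.0,"tx":0.0,"ty":0.0,"tz":0.0,"turn":0.4},{"grip":0.0,"tx":0.0,"ty":0.0,"tz":0.0,"turn":0.4}]' 40
python3 - <<'E'
from cell import manip
from h import *
go(manip,[527.5,143,192],54)
E
```

```text
clock: 11.45
eef_pos: [527.3, 143.2, 192.1]
eef_rot: [-0.705, 1.569, 0.164]
wrist_force: [1.8, -0.3, 5.4]
finger_gap: 13.9
t 11.45 pos [527.3 143.2 192.1] zang 49.78 tilt [ 1.4e-03  2.0e-04 -1.0e+00] q [ 0.198  0.302  1.55  -0.     1.288 -0.67 ]
shift [ 0.003 -0.008 -0.001] turn [-30.7  -0.7  29.3] F [ 1.8 -0.3  5.4] M [-0.121 -0.032 -0.008] gap 13.9
```

```bash
python3 -m jog '[{"grip":0.0,"tx":0.0,"ty":0.0,"tz":0.0,"turn":0.2},{"grip":0.0,"tx":0.0,"ty":0.0,"tz":0.0,"turn":0.35},{"grip":0.0,"tx":0.0,"ty":0.0,"tz":0.0,"turn":0.35},{"grip":0.0,"tx":0.0,"ty":0.0,"tz":0.0,"turn":0.35}]' 40
python3 - <<'E'
from cell import manip
from h import *
go(manip,[527.5,143,192],54)
E
```

```text
clock: 11.78
eef_pos: [527.3, 143.2, 192.2]
eef_rot: [-0.695, 1.569, 0.137]
wrist_force: [0.1, -0.7, 5.0]
finger_gap: 13.8
t 11.7833 pos [527.3 143.2 192.2] zang 47.68 tilt [ 1.5e-03  2.0e-04 -1.0e+00] q [ 0.198  0.302  1.55  -0.     1.288 -0.634]
shift [ 0.005 -0.007 -0.001] turn [-31.05  -1.05  28.95] F [ 0.1 -0.7  5. ] M [-0.143 -0.108  0.017] gap 13.8
```

```bash
python3 -m jog '[{"grip":0.0,"tx":0.0,"ty":0.0,"tz":0.0,"turn":0.2},{"grip":0.0,"tx":0.0,"ty":0.0,"tz":0.0,"turn":0.35},{"grip":0.0,"tx":0.0,"ty":0.0,"tz":0.0,"turn":0.35},{"grip":0.0,"tx":0.0,"ty":0.0,"tz":0.0,"turn":0.35}]' 40
python3 - <<'E'
from cell import manip
from h import *
go(manip,[527.5,143,192],54)
E
```

```text
clock: 12.12
eef_pos: [527.1, 143.1, 192.2]
eef_rot: [-0.864, 1.57, -0.068]
wrist_force: [-1.6, -0.6, 5.4]
finger_gap: 13.6
t 12.1167 pos [527.1 143.1 192.2] zang 45.59 tilt [ 1.e-03 -1.e-04 -1.e+00] q [ 0.198  0.302  1.55  -0.     1.289 -0.597]
shift [ 0.004 -0.009  0.004] turn [-31.4  -1.4  28.6] F [-1.6 -0.6  5.4] M [-0.296  0.223  0.101] gap 13.6
```

```bash
python3 -m jog '[{"grip":0.0,"tx":0.0,"ty":0.0,"tz":0.0,"turn":0.15},{"grip":0.0,"tx":0.0,"ty":0.0,"tz":0.0,"turn":0.25},{"grip":0.0,"tx":0.0,"ty":0.0,"tz":0.0,"turn":0.25},{"grip":0.0,"tx":0.0,"ty":0.0,"tz":0.0,"turn":0.25}]' 40
python3 - <<'E'
from cell import manip
from h import *
go(manip,[527.5,143,192],54)
E
```

```text
clock: 12.45
eef_pos: [526.9, 143.0, 192.1]
eef_rot: [-1.863, 1.57, -1.094]
wrist_force: [-4.1, -2.8, 8.3]
finger_gap: 13.3
t 12.45 pos [526.9 143.  192.1] zang 44.1 tilt [ 3.e-04 -5.e-04 -1.e+00] q [ 1.980e-01  3.020e-01  1.550e+00 -1.000e-03  1.289e+00 -5.710e-01]
shift [ 0.003 -0.01   0.012] turn [-31.65  -1.65  28.35] F [-4.1 -2.8  8.3] M [-0.554  0.689  0.304] gap 13.3
```

The stop is felt at about 40° of twist (0.3 N m). I'll ease up to the locked height, release the residual torque and check before opening.

```bash
python3 -m jog '[{"grip":0.0,"tx":-0.02,"ty":0.0,"tz":0.0,"turn":0.0},{"grip":0.0,"tx":-0.04,"ty":0.0,"tz":0.0,"turn":0.0},{"grip":0.0,"tx":-0.06,"ty":0.0,"tz":0.0,"turn":0.0},{"grip":0.0,"tx":-0.065,"ty":0.0,"tz":0.0,"turn":-0.1},{"grip":0.0,"tx":-0.065,"ty":0.0,"tz":0.0,"turn":-0.15},{"grip":0.0,"tx":-0.065,"ty":0.0,"tz":0.0,"turn":-0.15}]' 40
python3 - <<'E'
from cell import manip
from h import *
go(manip,[527.5,143,194.5],45)
E
```

```text
clock: 12.95
eef_pos: [526.8, 143.0, 194.4]
eef_rot: [-3.033, 1.57, -2.248]
wrist_force: [-0.9, -3.2, -0.9]
finger_gap: 14.1
t 12.95 pos [526.8 143.  194.4] zang 45.0 tilt [-2.e-04 -3.e-04 -1.e+00] q [ 0.198  0.3    1.547 -0.     1.295 -0.587]
shift [-0.002 -0.012  0.012] turn [-30.   0.  30.] F [-0.9 -3.2 -0.9] M [-0.788  0.231  0.012] gap 14.1
```

Torque is relieved and the lip now carries the spring load. Opening the gripper.

```bash
python3 -m jog '[{"grip":0.3,"tx":0.0,"ty":0.0,"tz":0.0,"turn":0.0},{"grip":0.6,"tx":0.0,"ty":0.0,"tz":0.0,"turn":0.0},{"grip":0.6,"tx":0.0,"ty":0.0,"tz":0.0,"turn":0.0},{"grip":0.6,"tx":0.0,"ty":0.0,"tz":0.0,"turn":0.0},{"grip":0.6,"tx":0.0,"ty":0.0,"tz":0.0,"turn":0.0},{"grip":0.6,"tx":0.0,"ty":0.0,"tz":0.0,"turn":0.0},{"grip":0.6,"tx":0.0,"ty":0.0,"tz":0.0,"turn":0.0},{"grip":0.6,"tx":0.0,"ty":0.0,"tz":0.0,"turn":0.0},{"grip":0.6,"tx":0.0,"ty":0.0,"tz":0.0,"turn":0.0},{"grip":0.6,"tx":-0.5,"ty":0.0,"tz":0.0,"turn":0.0},{"grip":0.6,"tx":-1.2,"ty":0.0,"tz":0.0,"turn":0.0},{"grip":0.6,"tx":-2.0,"ty":0.0,"tz":0.0,"turn":0.0}]' 40
python3 -m jog '[{"grip":0.6,"tx":-0.5,"ty":-1.0,"tz":0.0,"turn":0.0},{"grip":0.6,"tx":-0.5,"ty":-2.0,"tz":-1.0,"turn":0.0},{"grip":0.6,"tx":-0.5,"ty":-3.0,"tz":-2.0,"turn":0.0},{"grip":0.6,"tx":-0.5,"ty":-3.0,"tz":-3.0,"turn":0.0},{"grip":0.6,"tx":-0.5,"ty":-3.0,"tz":-4.0,"turn":0.0},{"grip":0.6,"tx":-0.5,"ty":-3.0,"tz":-4.0,"turn":0.0},{"grip":0.6,"tx":-0.5,"ty":-3.0,"tz":-4.0,"turn":0.0},{"grip":0.6,"tx":-0.5,"ty":-3.0,"tz":-4.0,"turn":0.0}]'
python3 - <<'E'
from cell import manip
from h import *
go(manip,[527.5,143,194.5],45)
S=manip.camera("scene");T=manip.camera("top")
a=crop(S,320,110,100,110,4); b=crop(T,140,186,80,80,4)
o=np.zeros((440,720,3),np.uint8); o[:,:400]=a; o[:320,400:]=b
cv2.imwrite("pics/fin.png",o)
for z in(228,188): print(z,(proj(S,[527.2,143,z])-[320,110])*4,(proj(T,[527.2,143,z])-[140,186])*4+[400,0])
E
```

```text
clock: 13.95
eef_pos: [526.3, 143.1, 274.5]
eef_rot: [2.546, 1.568, -2.952]
wrist_force: [0.7, 0.8, -0.4]
finger_gap: 56.6
clock: 14.62
eef_pos: [498.3, -55.4, 294.9]
eef_rot: [-0.79, 1.57, -0.007]
wrist_force: [0.3, 0.4, 0.2]
finger_gap: 56.6
t 14.6167 pos [498.3 -55.4 294.9] zang 44.88 tilt [ 9.e-04 -0.e+00 -1.e+00] q [-0.184  0.135  1.515  0.     1.491 -0.967]
shift [2.511 3.002 4.015] turn [-3.002e+01 -2.000e-02  2.998e+01] F [0.3 0.4 0.2] M [ 0.007 -0.022  0.022] gap 56.6
228 [[217.09028693 199.88538464]] [[524.35649439 158.242869  ]]
188 [[202.26598616 266.63617745]] [[540.1982525 158.270509 ]]
```

View pics/fin.png

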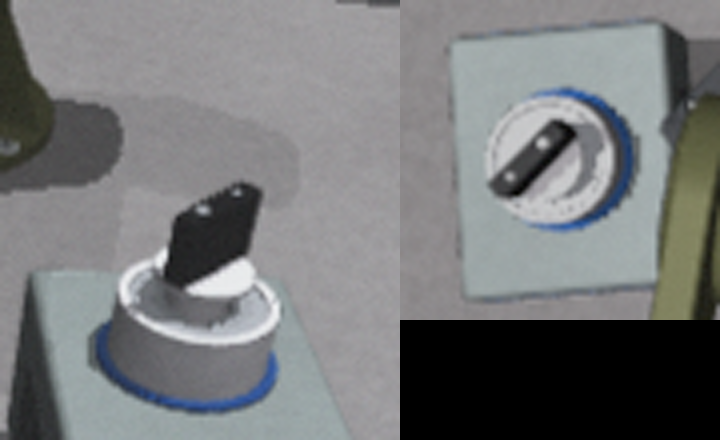

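The insert sits upright in the collar. The plate screws are at (543,143) and (511,177) in the top view and the top-face centre is at about (220,201) in the scene view, against (217,200) predicted. I'll check the yaw, then hand in.

```bash
python3 - <<'E'
from cell import manip
from h import *
T=manip.camera("top");S=manip.camera("scene")
f=lambda x,y:(140+(x-400+.5)/4-.5,186+(y+.5)/4-.5)
g=lambda x,y:(320+(x+.5)/4-.5,110+(y+.5)/4-.5)
for c,a,b in((T,f(543,143),f(511,177)),(T,f(567,127),f(497,192)),(S,g(238,190),g(203,210))):
    p,q=at_z(c,*a,228),at_z(c,*b,228);d=p-q
    print(np.degrees(np.arctan2(d[1],d[0])),(p+q)/2)
E
```

```text
-44.24663279852461 [527.03650389 142.29545339 228.        ]
-48.19929629434599 [527.2855465  139.22353922 228.        ]
137.2305617136839 [525.5649753  144.28048018 228.        ]
```

```bash
python3 -c "
from cell import manip
s=manip.read_state();print(s['clock'],abs(s['qd']).max());print(manip.sign_off())"
```

```text
14.8167 0.003135853106725371
the job is handed in; nothing more can be done
None
```

The probe insert is locked in the calibrator collar and released, and I handed the job in at 14.8 s of the 64 s allowed. `sign_off` gives no verdict, and I could not read the interlock angle directly.

- **Insertion:** I found the slot line by eye at about -6° in the world frame, and both cameras agreed. The lugs dropped into the slots at the first try, with no contact felt at the lip. The spring was felt at the expected height, and full push changed the wrist force by about 9 N.
- **Twist:** The insert turned clockwise about 40° to a firm stop, peaking at 0.30 N m. That is a little over the 0.2 N m you called plenty. Vertical force stayed near 11 N, against the 45 N limit. I then eased up to the locked height, backed off about 1° to relieve the torque, and opened the gripper.
- **Last checks:** The insert stands upright with its top within about 2 mm of the collar axis by the screw positions in both cameras. A rougher reading from the plate ends was 4 mm off. The plate sits at -42° to -48° depending on the reading, against -45° at release. The arm was clear and at rest. I did not look again at the meter, sleeve and beaker, but the arm only came down at the rest ring and the collar.

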